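# Load test of a ball caster on an indexing fixture

### The arm

A 7-joint arm with a two-finger parallel gripper is mounted at the origin on the work surface. World frame = base frame: x ahead of the robot, y to its left, z up, the work surface at z = 0. Lengths are in m, angles in rad, forces in N, time in s.
With the tool pointing down it reaches from about 0.4 to 0.85 m from the base axis. Payload 10.4 kg.
Tool frame: the origin (TCP) lies midway between the tips of the shut fingers; the grasp point (between the pads) lies 19 mm behind it; z points along the fingers, y is the line along which they close (so a half turn about z gives the same grasp; the last joint's range is limited). The gripper opens to 85 mm and grips with 20 to 120 N. Pads are 22 mm wide; open, the fingers measure 114 mm over their backs; the gripper's body (76 mm by 85 mm) begins 54 mm behind the grasp point. The pads swing forward as they close: fully open they stand 13 mm farther back than shut.
Start: joints at [-1.346, 0.332, -0.065, 1.46, 0.022, 1.35, -0.088], TCP at [0.153, 0.606, 0.231] pointing down, gripper open.
Joint ranges: [-2.6, 2.6], [-0.5, 2.12], [-1.47, 1.34], [0.16, 2.42], [-1.27, 4.41], [0.06, 2.06], [-2.6, 2.6]. Speed limits (rad/s): [2.22, 2.22, 2.79, 2.79, 3.14, 3.14, 3.14].

### API

Orientations are given as a unit quaternion [w, x, y, z].
In Python, from bench import get_state, get_image, job_done, find_in, silhouettes, landmark_of gives the robot as it stands. The module is installed in compiled form; this text tells all that it offers.
- The arm moves only by the shell command python3 -m creep 'ROWS'. ROWS is text: rows parted by semicolons, each of 7 numbers parted by spaces: the shift along the tool's x, y, z in m, then the turn, a rotation vector about the tool's x, y, z in rad, then the gripper's target within -1 to 1 (fully open at 1, half-way at 0, shut at -1). In form: tx ty tz wx wy wz gripper; .... A call has 1 to 5 rows; each row shifts and turns the commanded pose from where the row before left it, along the tool's axes as they then stand; what a row does not reach is not made up. A row lasts 1/10 s, in which the tool goes at most 50 mm and 8.59 degrees, less where a joint would pass 70% of its speed; a pose out of reach is approached as far as the arm can. A call is refused whole if a number of a shift passes 0.05 or a number of a turn 0.15, either way. A call with a gripper value outside its range is refused whole. The fingers move at their own pace and stop on an object; the grip force is fixed at half the most. Time passes only in rows, so rows that do not move let the fingers close. It gives the time, the measured TCP pose, the force, the opening and the grip force at its end, in the units of the state.
- get_state(): the state, without advancing time (a new reading comes with each control period).
- get_image(name): name is "scene" or "side" or "wrist"; returns a dict with "pixels" (384x512x3 uint8, blue, green, red), "fx", "fy", "cx", "cy" (pixels), "position" and "rotation" of the camera in the world. Camera axes: x right, y down, z forward; pixel columns grow to the right and rows downward; lengths in m; the calibration is good to about 2 mm. A picture is of the moment at which its call begins. There is no depth.
- job_done(): hands the job in; it is judged then, once.
Trained networks look in the newest picture that a camera, given by its name, has taken for a name from the list of things; names that differ only in an ending like _2 or _b are one class to them, and where a whole thing is asked for, a point or a joint stands for the part that bears it (a point fixed in the world has none). Each returns a list of dicts, best first, with "score" (0 to 1); they miss things now and then, are a little off and sometimes report something else, mostly with a low value. They report only what shows in the picture. A call takes as long as a camera call. They do not tell look-alikes from the thing itself.
- find_in(label, camera): "box" ([left, top, width, height] in pixels, round what is visible of it).
- silhouettes(label, camera): "mask" (384x512 bool, what is visible of it) and "box" ([left, top, width, height] in pixels, round what is visible of it).
- landmark_of(label, camera): "uv" ([column, row] in pixels: a listed point, or the origin of a listed thing).
The state is a dict: "time": time; "joints": joint angles; "qd": joint speeds; "tau": joint torques, N m; "tool_pos": TCP position; "tool_rot": TCP orientation; "ft_force": force on the tool from outside, world axes, zero at the start; "wrist_torque": the same for the moment, N m; "gripper_width": finger opening in m; "grip_force": force on a finger pad.
Only numpy, scipy, OpenCV 4.12 (cv2) and the standard library are available. Lean on these libraries where they do the work, as an engineer would, in place of code of your own. Each camera call takes 0.05 s, during which the arm holds its last target. There are 200 camera calls.

### The job

Turn the fixture's dial one notch (a quarter turn counter-clockwise seen from above, no further) so that the empty sprung ring comes out from under the clear guard to the pointer. Then take the ball caster from the wooden rack, set it ball down and upright in that ring, press it down against the spring as far as the ring goes, and finish while still holding it pressed down there. Leave everything else on the table where it is.

Things in the scene. Friction and masses are not known exactly. Their poses are not given: they have to be found in the camera images.
- fixture: Test fixture, fixed: round grey base 230 mm across carrying a turning dial. Origin: underside centre, on the dial's vertical axis. On its own -x side a dark pointer blade (36 mm high, 111 to 137 mm from the axis) marks the loading place.
- guard (a point): Centre of the upper face of the fixture's clear guard plate, fixed: 100 (fixture's x) x 110 (fixture's y) x 4 mm, 100 mm above the table, 83 mm from the dial's axis in the fixture's own +y. It stands on two posts 125 mm from the axis whose caps reach 104 mm. The ring starts under it.
- dial (a joint): Angle of the dial (rad), 0 at the start, growing counter-clockwise seen from above. Aluminium disc 200 mm across, top 32 mm above the table, hub 32 mm wide and 10 mm high. Sprung notches at 0, 1.571, 3.142 draw it in from within about 0.12 rad and keep it; leaving or entering one takes up to about 0.5 N m, between them it turns easily and stays where left. Turn it by its peg.
- peg_top (a point): Top centre of the dial's upright steel peg: 14 mm in diameter, top 45 mm above the dial (77 mm above the table), 20 mm collar on its lowest 6 mm, 85 mm from the dial's axis. Moves with the dial: at the start at -135 deg in the fixture's frame (own -x, -y), after one notch at -45 deg. Fingers may slip round it.
- ring (a joint): How far the sprung ring is pressed down (m): 0 up, 0.020 fully down at its stop. The spring pushes back with about 5 N at 0 and 13 N at 0.020; the caster's own weight does not press it down. The ring only slides vertically.
- ring_seat (a point): Centre of the upper face of the sprung steel ring (outer diameter 62, hole 44, 8 mm thick) on a coil spring on the dial, 65 mm from the dial's axis; 77 mm above the table when up. Moves with dial and ring: at the start in the fixture's own +y under the guard, after one notch in own -x, beside the pointer.
- rack: Wooden rack, fixed: 75 (own x) x 250 (own y) x 14 mm, origin at the underside centre. Three round sockets 40 mm wide and 5 mm deep, 80 mm apart along own y, each with one stemmed fitting standing in it, in any order.
- caster: Ball caster standing stem up in the rack: black ball 56 mm in diameter with a flat foot 24 mm across, steel collar 34 mm across whose upper face is 54 mm above the foot, steel stem 16 mm in diameter and 45 mm long above it. About 0.2 kg. Origin: centre of the foot; z along the stem. Fingertips may push on the collar. Seated in the ring, the foot is about 9 mm below the ring's upper face.
- stem_top (a point): Top centre of the caster's stem.
- level_foot: Not needed, leave: levelling foot in the rack, rubber disc 37 mm across and 12 mm thick with a threaded steel stem 12 mm in diameter, 77 mm tall in all. Origin: underside centre.
- tube_plug: Not needed, leave: straight black plug in the rack, 37 mm across and 46 mm tall, with a 16 mm steel stem, 85 mm tall in all. Origin: underside centre.
- jar: Not needed, leave: screw jar, 56 mm across, 70 mm tall.
- wrench: Not needed, leave: steel wrench lying on the table.
- offcut: Not needed, leave: aluminium profile offcut, 120 x 40 x 20 mm.
- bracket: Not needed, leave: steel angle bracket with 50 mm legs.
- driver: Not needed, leave: black-handled screwdriver lying on the table.
- collar: Not needed, leave: steel shaft collar lying flat on the table, 36 mm across, 14 mm thick.
- spacer: Not needed, leave: aluminium spacer, 40 mm across, 30 mm tall.
Not all that is in view belongs to the job. What is shaped like the caster but turquoise is not meant.

How it is judged:
On the way:
1. the dial stands one notch on, with the empty ring at the pointer (value of joint dial between 1.4408 and 1.7008 rad and distance between caster and ring_seat above 0.06 m), for 0.3 s.
At the end, for the whole second after the job is handed in: Dial within 0.13 rad of 1.571; caster at rest in the ring (axis within 6 mm, tilt under 0.17 rad, foot 4 to 14 mm below the ring's upper face); ring pressed more than 16 of its 20 mm, carrying the caster with over 6 N; fingers still press or hold the caster with over 3 N (value of joint dial between 1.4408 and 1.7008 rad and value of joint ring above 0.016 m and horizontal distance between caster and ring_seat below 0.006 m and z of caster in the frame of ring_seat between -0.014 and -0.004 m and angle between caster's own z axis and vertical below 0.17 rad and contact force between caster and ring above 6 N and contact force between the fingers and caster above 3 N and linear speed of caster below 0.02 m/s); the arm keeps its last pose, push and grip.
It fails at once if the dial is turned past the next notch (value of joint dial above 2.3 rad).
It fails at once if another piece on the table or in the rack is moved by more than 30 mm (distance of any of level_foot, tube_plug, jar, wrench, offcut, bracket, driver, spacer, collar from where it was at the start of the episode above 0.03 m).
It also fails if it takes over 67 s, if anything falls off the work surface, if the arm or the gripper's body presses on something with over 40 N, if the wrist force passes 120 N, or if a joint passes its speed limit or range.

## Working session

There is one attempt and no reset: what is moved stays moved. The work goes in short steps, Python scripts to look and compute and a shell command to move; the robot and the scene stay as the last step left them, time stands still between calls to the robot, and variables do not carry over. Pictures are saved under pics/ and viewed, at most 13 in all, crops included, and the job is handed in when it is done.

```bash
mkdir -p pics
cat > h.py <<'E'
import numpy as np, cv2
from bench import *
from scipy.spatial.transform import Rotation as R
def ray(im,uv):
    M=np.array(im["rotation"]); 
    if M.shape!=(3,3): M=R.from_quat(np.roll(M,-1)).as_matrix()
    d=M@np.array([(uv[0]-im["cx"])/im["fx"],(uv[1]-im["cy"])/im["fy"],1]); return np.array(im["position"]),d/np.linalg.norm(d)
def atz(im,uv,z):
    p,d=ray(im,uv); return p+d*(z-p[2])/d[2]
def tri(rs):
    A=np.zeros((3,3));b=np.zeros(3);
    for p,d in rs:
        P=np.eye(3)-np.outer(d,d);A+=P;b+=P@p
    x=np.linalg.solve(A,b); return x,[np.linalg.norm((np.eye(3)-np.outer(d,d))@(x-p)) for p,d in rs]
def proj(im,X):
    M=np.array(im["rotation"])
    if M.shape!=(3,3): M=R.from_quat(np.roll(M,-1)).as_matrix()
    c=M.T@(np.array(X)-im["position"]); return [im["fx"]*c[0]/c[2]+im["cx"],im["fy"]*c[1]/c[2]+im["cy"]]
E
cat > m.py <<'E'
from h import *
s=get_state();print(s["time"],s["tool_pos"],s["tool_rot"],s["gripper_width"],s["ft_force"])
im={c:get_image(c) for c in("scene","side","wrist")}
for c in im: cv2.imwrite(f"pics/{c}0.png",im[c]["pixels"]);print(c,np.round(im[c]["position"],3))
cv2.imwrite("pics/a.png",cv2.resize(np.hstack([im["scene"]["pixels"],im["side"]["pixels"]]),(800,300)))
Z=dict(fixture=0,guard=.1,peg_top=.077,ring_seat=.077,rack=0,caster=.009,stem_top=.108,level_foot=.009,tube_plug=.009)
for l in Z:
    for c in im:
        for d in landmark_of(l,c)[:3]:
            print(l,c,round(d["score"],2),np.round(d["uv"]),np.round(atz(im[c],d["uv"],Z[l])[:2],4))
E
python3 m.py
```

```text
0.0 [0.15316086 0.60553997 0.23050457] [-4.17480243e-05  1.23535550e-01  9.92339886e-01 -7.18930695e-04] 0.08547719791997063 [-0.6990269  -0.44824864  0.12464267]
scene [ 1.265 -0.253  1.203]
side [-0.116 -0.62   1.077]
wrist [0.088 0.622 0.372]
fixture scene 0.7 [192. 248.] [ 0.5753 -0.1331]
fixture side 0.97 [313. 248.] [ 0.5631 -0.1384]
guard scene 0.74 [220. 226.] [ 0.5971 -0.0498]
guard side 0.91 [299. 205.] [ 0.5853 -0.0555]
peg_top scene 0.6 [168. 220.] [ 0.5077 -0.1746]
peg_top side 0.65 [314. 248.] [ 0.5169 -0.1769]
ring_seat side 0.65 [315. 180.] [ 0.7165 -0.0032]
ring_seat side 0.42 [305. 214.] [ 0.5882 -0.0783]
rack scene 0.88 [299. 203.] [0.5544 0.2214]
rack scene 0.62 [211. 183.] [ 0.3755 -0.0014]
rack scene 0.45 [317. 189.] [0.5283 0.2975]
caster scene 0.76 [300. 153.] [0.3798 0.3093]
caster scene 0.73 [345. 228.] [0.6926 0.3041]
caster scene 0.67 [281. 169.] [0.4163 0.2248]
caster side 0.82 [194. 205.] [0.414 0.225]
caster side 0.71 [238. 154.] [0.6739 0.3109]
caster side 0.7 [167. 198.] [0.3684 0.3079]
stem_top scene 0.8 [302. 130.] [0.3719 0.3139]
stem_top scene 0.78 [354. 211.] [0.7039 0.3072]
stem_top scene 0.58 [288. 153.] [0.4409 0.2306]
stem_top side 0.63 [239. 129.] [0.689  0.3175]
stem_top side 0.54 [160. 176.] [0.3634 0.312 ]
stem_top side 0.5 [195. 181.] [0.4254 0.2217]
level_foot scene 0.71 [282. 210.] [0.5647 0.1589]
level_foot side 0.67 [248. 194.] [0.5678 0.1442]
tube_plug scene 0.56 [301. 200.] [0.5513 0.2297]
tube_plug side 0.72 [227. 185.] [0.5465 0.2204]
tube_plug side 0.51 [228. 183.] [0.5533 0.2267]
```

View pics/scene0.png

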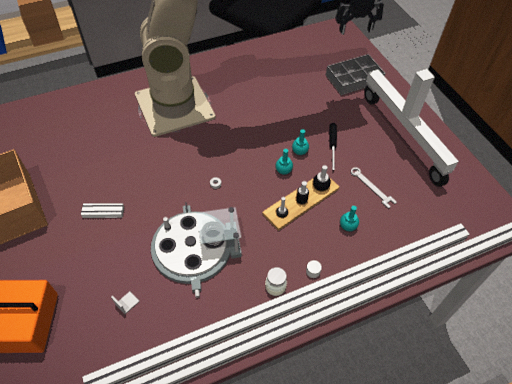

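View pics/side0.png

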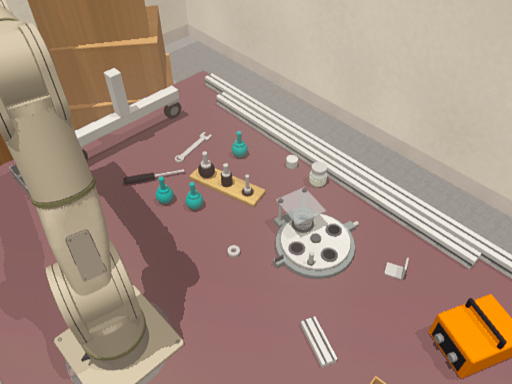

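The scene view shows the caster as the rack fitting at the far right (stem about (323,168), the widest black ball). The peg is at (167,222) and the ring under the guard at about (212,232). In the side view the peg is at (311,258) and the caster stem at (206,153).

```bash
cat > t.py <<'E'
from h import *
S=get_image("scene");D=get_image("side")
for n,a,b in [("peg",(167,220),(311,254)),("guard",(220,226),(299,205)),("fix",(192,248),(313,248)),("stem",(323,167),(206,152)),("plugtop",(304,183),(227,166)),("foottop",(283,199),(248,178))]:
    x,e=tri([ray(S,a),ray(D,b)]);print(n,np.round(x,4),np.round(e,4))
def crop(im,x,y,w,h,k): return cv2.resize(im["pixels"][y:y+h,x:x+w],None,fx=k,fy=k,interpolation=cv2.INTER_CUBIC)
cv2.imwrite("pics/b.png",np.hstack([crop(S,140,190,110,110,3.6),crop(D,265,180,110,110,3.6)]))
E
python3 t.py
```

```text
peg [ 0.5015 -0.1776  0.0672] [0.0019 0.0019]
guard [ 0.5926 -0.0496  0.0914] [0.0001 0.0001]
fix [ 0.5698 -0.134  -0.0108] [0.001 0.001]
stem [0.5323 0.2999 0.1115] [0.0006 0.0006]
plugtop [0.5521 0.2266 0.0905] [0.0042 0.0042]
foottop [0.5717 0.1501 0.0777] [0.0038 0.0038]
```

View pics/b.png

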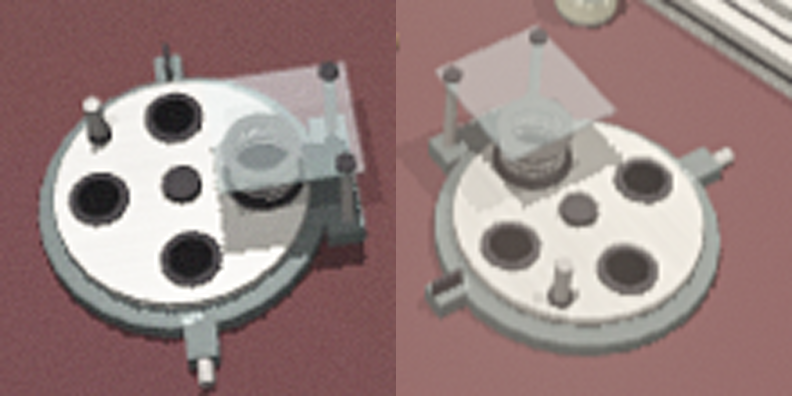

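```bash
cat > plan.py <<'E'
from h import *
import sys
# usage: plan.py x y z yawdeg(of tool y) nrows  -> tool-frame rows (straight line, tool down)
def plan(x,y,z,yaw,n,arc=False):
    s=get_state();p=np.array(s["tool_pos"]);Rt=R.from_quat(np.roll(s["tool_rot"],-1)).as_matrix()
    a=np.radians(yaw);Y=np.array([np.cos(a),np.sin(a),0]);Z=np.array([0,0,-1.]);T=np.c_[np.cross(Y,Z),Y,Z]
    w=R.from_matrix(Rt.T@T).as_rotvec();q=np.array([x,y,z])
    P=[p+(q-p)*i/n for i in range(n+1)]
    if arc:
        c=lambda v:(np.hypot(v[0],v[1]),np.arctan2(v[1],v[0]),v[2])
        A,B=np.array(c(p)),np.array(c(q));P=[(lambda u:np.array([u[0]*np.cos(u[1]),u[0]*np.sin(u[1]),u[2]]))(A+(B-A)*i/n) for i in range(n+1)]
    print("width",round(s["gripper_width"],4),"F",np.round(s["ft_force"],1),"q7",np.round(s["joints"],2),"t",s["time"])
    for i in range(n):
        Ri=Rt@R.from_rotvec(w*i/n).as_matrix()
        print(np.round(Ri.T@(P[i+1]-P[i]),4),np.round(w/n,3))
if __name__=="__main__":
    v=list(map(float,sys.argv[1:5]));plan(*v,int(sys.argv[5]),len(sys.argv)>6)
E
python3 plan.py 0.497 -0.178 0.20 -60 20 arc
```

```text
width 0.0856 F [ 0.7  0.1 -0.7] q7 [-1.35  0.33 -0.06  1.46  0.02  1.35 -0.09] t 1.6
[-0.0516 -0.007   0.0016] [ 0.    -0.     0.119]
[-0.0514 -0.0052  0.0016] [ 0.    -0.     0.119]
[-0.0512 -0.0034  0.0016] [ 0.    -0.     0.119]
[-0.0509 -0.0016  0.0016] [ 0.    -0.     0.119]
[-0.0505  0.0001  0.0016] [ 0.    -0.     0.119]
[-0.0501  0.0019  0.0016] [ 0.    -0.     0.119]
[-0.0496  0.0036  0.0016] [ 0.    -0.     0.119]
[-0.049   0.0052  0.0016] [ 0.    -0.     0.119]
[-0.0484  0.0068  0.0016] [ 0.    -0.     0.119]
[-0.0477  0.0084  0.0016] [ 0.    -0.     0.119]
[-0.047   0.01    0.0016] [ 0.    -0.     0.119]
[-0.0463  0.0115  0.0016] [ 0.    -0.     0.119]
[-0.0455  0.0129  0.0016] [ 0.    -0.     0.119]
[-0.0446  0.0144  0.0016] [ 0.    -0.     0.119]
[-0.0437  0.0158  0.0016] [ 0.    -0.     0.119]
[-0.0428  0.0171  0.0016] [ 0.    -0.     0.119]
[-0.0418  0.0184  0.0016] [ 0.    -0.     0.119]
[-0.0408  0.0196  0.0016] [ 0.    -0.     0.119]
[-0.0397  0.0208  0.0016] [ 0.    -0.     0.119]
[-0.0386  0.022   0.0016] [ 0.    -0.     0.119]
```

```bash
python3 -m creep '-0.05 -0.007 0 0 0 0.12 1;-0.05 -0.005 0 0 0 0.12 1;-0.05 -0.003 0 0 0 0.12 1;-0.05 -0.002 0 0 0 0.12 1;-0.05 0 0 0 0 0.12 1'; python3 -m creep '-0.05 0.002 0 0 0 0.12 1;-0.05 0.003 0 0 0 0.12 1;-0.049 0.005 0 0 0 0.12 1;-0.048 0.007 0 0 0 0.12 1;0 0 0 0 0 0 1'
cat > look.py <<'E'
from h import *
import sys
Z=dict(fixture=0,guard=.1,peg_top=.077,ring_seat=.077,caster=.009,stem_top=.108)
im=get_image("wrist");cv2.imwrite(f"pics/{sys.argv[1]}.png",im["pixels"])
for a in sys.argv[2:]:
    l,_,z=a.partition("=");z=float(z) if z else Z[l]
    for d in landmark_of(l,"wrist")[:3]: print(l,round(d["score"],2),np.round(d["uv"]),np.round(atz(im,d["uv"],z)[:2],4))
E
python3 look.py w1 stem_top caster; python3 plan.py 0.497 -0.178 0.20 -60 12 arc
```

```text
time: 2.1
tool_pos: [0.3657, 0.4738, 0.2314]
tool_rot: [0.0, 0.414, 0.91, 0.0]
ft_force: [0.1, 0.7, -0.4]
gripper_width: 0.0854
grip_force: 0.0
time: 2.6
tool_pos: [0.4846, 0.3085, 0.2319]
tool_rot: [0.001, 0.622, 0.783, -0.0]
ft_force: [-0.0, 0.7, 0.5]
gripper_width: 0.0853
grip_force: 0.0
stem_top 0.78 [303. 198.] [0.5311 0.3061]
stem_top 0.59 [121. 143.] [0.3698 0.3173]
stem_top 0.56 [168. 241.] [0.4215 0.2384]
caster 0.79 [292. 172.] [0.5322 0.3085]
caster 0.72 [200.  41.] [0.4011 0.4232]
caster 0.67 [416. 190.] [0.6835 0.321 ]
width 0.0856 F [-0.1  1.1 -0.4] q7 [-0.92  0.22  0.3   1.61 -0.07  1.32 -0.36] t 2.75
[-0.0434  0.0094  0.0026] [-0.    -0.     0.108]
[-0.0428  0.0106  0.0026] [-0.    -0.     0.108]
[-0.0422  0.0118  0.0026] [-0.    -0.     0.108]
[-0.0416  0.0129  0.0026] [-0.    -0.     0.108]
[-0.0409  0.0141  0.0026] [-0.    -0.     0.108]
[-0.0402  0.0152  0.0026] [-0.    -0.     0.108]
[-0.0394  0.0162  0.0026] [-0.    -0.     0.108]
[-0.0386  0.0173  0.0026] [-0.    -0.     0.108]
[-0.0378  0.0183  0.0026] [-0.    -0.     0.108]
[-0.037   0.0193  0.0026] [-0.    -0.     0.108]
[-0.0362  0.0202  0.0026] [-0.    -0.     0.108]
[-0.0353  0.0211  0.0026] [-0.    -0.     0.108]
```

View pics/w1.png

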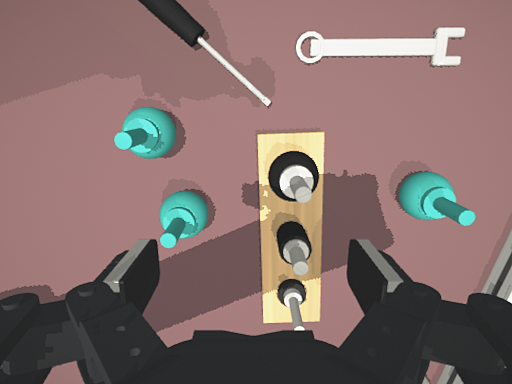

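The wrist picture shows the caster at the top of the rack, with its ball at (293,177) and stem top at (303,198). That puts its axis at about (0.531, 0.307), with the turquoise decoys off to the sides. Next I go to the peg.

```bash
python3 -m creep '-0.043 0.009 0.003 0 0 0.108 1;-0.043 0.011 0.003 0 0 0.108 1;-0.042 0.012 0.003 0 0 0.108 1;-0.042 0.013 0.003 0 0 0.108 1;-0.041 0.014 0.003 0 0 0.108 1'; python3 -m creep '-0.04 0.015 0.003 0 0 0.108 0.5;-0.039 0.016 0.003 0 0 0.108 0.5;-0.039 0.017 0.003 0 0 0.108 0.5;-0.038 0.018 0.003 0 0 0.108 0.5;-0.037 0.019 0.002 0 0 0.108 0.5';python3 -m creep '-0.036 0.02 0.002 0 0 0.108 0.3;-0.035 0.021 0.002 0 0 0.108 0.3;0 0 0 0 0 0 0.3'
python3 look.py w2 peg_top fixture=.042 guard ring_seat; python3 plan.py 0.497 -0.178 0.05 -60 5
```

```text
time: 3.25
tool_pos: [0.5448, 0.1082, 0.2161]
tool_rot: [-0.0, 0.804, 0.594, 0.0]
ft_force: [1.6, 0.2, -0.2]
gripper_width: 0.0855
grip_force: 0.0
time: 3.75
tool_pos: [0.5245, -0.1006, 0.2021]
tool_rot: [-0.0, 0.934, 0.358, 0.0]
ft_force: [0.1, -0.2, -0.3]
gripper_width: 0.0642
grip_force: 0.0
time: 4.05
tool_pos: [0.4931, -0.1814, 0.1984]
tool_rot: [0.0, 0.968, 0.252, -0.0]
ft_force: [0.3, 0.6, 0.2]
gripper_width: 0.0555
grip_force: 0.0
peg_top 0.95 [255. 178.] [ 0.4988 -0.1804]
fixture 0.6 [249.  78.] [ 0.569  -0.1355]
width 0.0558 F [-0.3  0.7  0.2] q7 [-0.44  0.15  0.77  1.8  -0.11  1.23 -0.69] t 4.3
[-0.0001  0.0006  0.0296] [-0. -0. -0.]
[-0.0001  0.0006  0.0296] [-0. -0. -0.]
[-0.0001  0.0006  0.0296] [-0. -0. -0.]
[-0.0001  0.0006  0.0296] [-0. -0. -0.]
[-0.0001  0.0006  0.0296] [-0. -0. -0.]
```

View pics/w2.png

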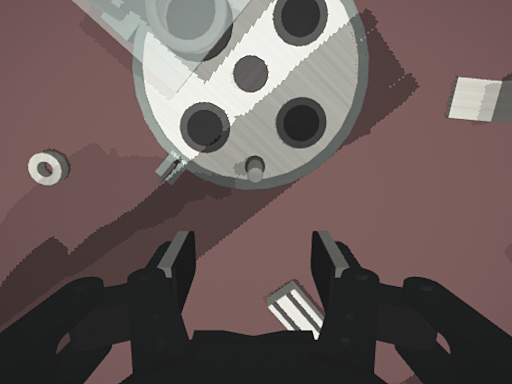

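Run:
```python
from h import *
im=get_image("wrist")
for z in(.032,):
    a,b,c=[atz(im,u,z) for u in((204.5,127),(301,122.5),(300.5,17))]
    d=c-a;print((a+c)/2,np.hypot(*d[:2])/2,np.degrees(np.arctan2(d[1],d[0])),b)
    e=(a+c)/2-b;print(np.degrees(np.arctan2(e[1],e[0]))-90)
print(atz(im,(249.5,74),.042),atz(im,(255,175),.077))
```

```text
[ 0.57536424 -0.126784    0.032     ] 0.06485651676122398 -12.912965349521617 [ 0.56193287 -0.19019764  0.032     ]
-11.95883066259718
[ 0.5745411  -0.12639886  0.042     ] [ 0.50410775 -0.17254845  0.077     ]
```

```bash
python3 look.py w3 peg_top fixture=.042
python3 - <<'E'
from h import *
im=get_image("wrist");print(im["position"],get_state()["tool_pos"],im["fx"])
g=im["pixels"]; cv2.imwrite("pics/w3c.png",cv2.resize(g[0:220,130:400],None,fx=2.7,fy=2.7,interpolation=cv2.INTER_CUBIC))
E
```

```text
fixture 0.62 [256.  81.] [ 0.572  -0.1344]
[ 0.55357458 -0.14297379  0.33983509] [ 0.49530038 -0.17668713  0.1982374 ] 315.5579464656624
```

View pics/w3c.png

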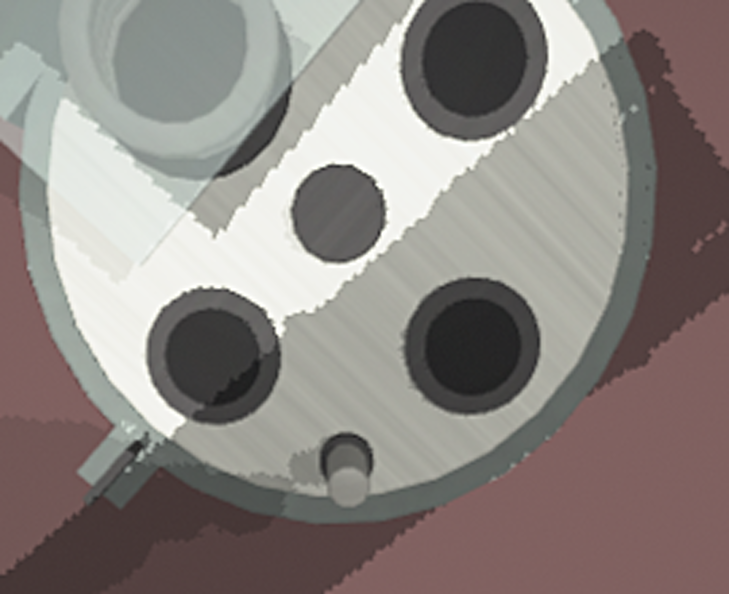

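Run:
```python
from h import *
im=get_image("wrist")
a,b,c=[atz(im,u,.032) for u in((209.3,131.5),(304.8,127.8),(305.9,21.5))]
d=c-a;print((a+c)/2,np.hypot(*d[:2])/2,np.degrees(np.arctan2(d[1],d[0])))
e=(a+c)/2-b;print(np.degrees(np.arctan2(e[1],e[0]))-90)
print(atz(im,(255.2,78.9),.042),atz(im,(259.3,180.4),.077)); s=get_state();print(s["tool_pos"],s["qd"])
```

```text
[ 0.57378571 -0.13454728  0.032     ] 0.06526653270126558 -13.030411328481017
-13.317686508836786
[ 0.57298745 -0.13460165  0.042     ] [ 0.50118712 -0.17963898  0.077     ]
[ 0.49518669 -0.17690063  0.19823976] [ 0.00324205 -0.00114448  0.00326862  0.00166894  0.00155217 -0.00085386
  0.00109765]
```

```bash
python3 plan.py 0.501 -0.1795 0.05 -58.2 5
```

```text
width 0.0554 F [-0.6  1.   0.3] q7 [-0.44  0.15  0.77  1.8  -0.11  1.23 -0.69] t 4.6
[0.0008 0.001  0.0296] [-0.    -0.    -0.007]
[0.0007 0.001  0.0296] [-0.    -0.    -0.007]
[0.0007 0.001  0.0296] [-0.    -0.    -0.007]
[0.0007 0.001  0.0296] [-0.    -0.    -0.007]
[0.0007 0.001  0.0296] [-0.    -0.    -0.007]
```

```bash
python3 -m creep '0.004 0.005 0.03 0 0 -0.03 0.3;0 0 0.03 0 0 0 0.3;0 0 0.03 0 0 0 0.3;0 0 0.03 0 0 0 0.3;0 0 0.028 0 0 0 0.3'; python3 -m creep '0 0 0 0 0 0 0.3;0 0 0 0 0 0 -1;0 0 0 0 0 0 -1;0 0 0 0 0 0 -1;0 0 0 0 0 0 -1';python3 -m creep '0 0 0 0 0 0 -1;0 0 0 0 0 0 -1'; python3 -c "
from h import *;print(get_state()['joints'])"
```

```text
time: 5.1
tool_pos: [0.5009, -0.1795, 0.0489]
tool_rot: [-0.0, 0.963, 0.271, -0.0]
ft_force: [0.1, 0.7, -0.1]
gripper_width: 0.0556
grip_force: 0.0
time: 5.6
tool_pos: [0.5017, -0.1795, 0.052]
tool_rot: [-0.0, 0.963, 0.271, 0.001]
ft_force: [-4.2, 2.1, 9.5]
gripper_width: 0.0118
grip_force: 58.4
time: 5.8
tool_pos: [0.5017, -0.1795, 0.0519]
tool_rot: [-0.0, 0.963, 0.271, 0.001]
ft_force: [-3.3, 1.7, 8.1]
gripper_width: 0.0115
grip_force: 58.4
[-0.34232645  0.37143761  0.7055802   1.92849235 -0.29665161  0.94471594
 -0.5171486 ]
```

```bash
python3 -m creep '0.0002 0.0056 -0.003 0 0 -0.065 -1;0.0002 0.0056 0 0 0 -0.065 -1;0.0002 0.0056 0 0 0 -0.065 -1;0.0002 0.0056 0 0 0 -0.065 -1;0.0002 0.0056 0 0 0 -0.065 -1'; python3 -m creep '0.0002 0.0056 0 0 0 -0.065 -1;0.0002 0.0056 0 0 0 -0.065 -1;0.0002 0.0056 0 0 0 -0.065 -1;0.0002 0.0056 0 0 0 -0.065 -1;0.0002 0.0056 0 0 0 -0.065 -1';  python3 look.py w4 peg_top; python3 -c "
from h import *
im=get_image('scene');cv2.imwrite('pics/s4.png',im['pixels'][180:300,130:260])
T=get_state();print(T['joints'])
p=T['tool_pos'];print(np.hypot(p[0]-.5733,p[1]+.1345),np.degrees(np.arctan2(p[1]+.1345,p[0]-.5733)))
for c in ('scene','side'):
  im=get_image(c)
  for d in landmark_of('ring_seat',c)[:2]: print(c,d['score'],atz(im,d['uv'],.077))"
```

```text
time: 6.3
tool_pos: [0.5187, -0.1989, 0.0522]
tool_rot: [-0.001, 0.905, 0.424, -0.0]
ft_force: [4.9, 2.9, -17.5]
gripper_width: 0.0121
grip_force: 60.3
time: 6.8
tool_pos: [0.5426, -0.213, 0.0522]
tool_rot: [-0.002, 0.825, 0.565, -0.0]
ft_force: [0.2, 4.2, -13.9]
gripper_width: 0.0119
grip_force: 60.7
peg_top 0.97 [254. 274.] [ 0.5427 -0.2139]
[-0.1521912   0.45081518  0.5537222   1.78699481 -0.2801751   0.98491061
  0.14117868]
0.08432246441404026 -111.1886519317784
scene 0.36 [ 0.55017586 -0.07905237  0.077     ]
side 0.7 [ 0.54366227 -0.08363391  0.077     ]
side 0.17 [0.51219977 0.17256859 0.077     ]
```

```bash
python3 -m creep '0.0002 0.0056 0 0 0 -0.065 -1;0.0002 0.0056 0 0 0 -0.065 -1;0.0002 0.0056 0 0 0 -0.065 -1;0.0002 0.0056 0 0 0 -0.065 -1;0.0002 0.0056 0 0 0 -0.065 -1'; python3 -m creep '0.0002 0.0056 0 0 0 -0.065 -1;0.0002 0.0056 0 0 0 -0.065 -1;0.0002 0.0056 0 0 0 -0.065 -1;0.0002 0.0056 0 0 0 -0.065 -1;0.0002 0.0056 0 0 0 -0.065 -1'; python3 -m creep '0.0002 0.0056 0 0 0 -0.065 -1;0.0002 0.0056 0 0 0 -0.065 -1;0.0002 0.0056 0 0 0 -0.065 -1;0.0002 0.0056 0 0 0 -0.065 -1;0 0 0 0 0 0 -1'; python3 look.py w4 peg_top; python3 -c "
from h import *
T=get_state();print(T['joints'])
p=T['tool_pos'];print(np.hypot(p[0]-.5733,p[1]+.1345),np.degrees(np.arctan2(p[1]+.1345,p[0]-.5733)))
for c in ('scene','side'):
  im=get_image(c)
  for d in landmark_of('ring_seat',c)[:2]: print(c,d['score'],atz(im,d['uv'],.077))"
```

```text
time: 7.65
tool_pos: [0.5696, -0.2186, 0.0522]
tool_rot: [-0.002, 0.723, 0.691, -0.0]
ft_force: [-0.9, 5.8, -12.8]
gripper_width: 0.0116
grip_force: 60.8
time: 8.15
tool_pos: [0.5968, -0.2153, 0.0522]
tool_rot: [-0.002, 0.602, 0.799, -0.0]
ft_force: [-13.5, 3.9, -7.2]
gripper_width: 0.0114
grip_force: 61.7
time: 8.65
tool_pos: [0.6178, -0.2059, 0.0522]
tool_rot: [-0.002, 0.493, 0.87, 0.0]
ft_force: [-0.9, 7.5, -11.2]
gripper_width: 0.0117
grip_force: 61.1
[-0.0035202   0.55427862  0.34310746  1.58425059 -0.20856192  1.04296036
  0.9354146 ]
0.0841540022534895 -58.090156443972056
scene 0.51 [ 0.50239041 -0.12686986  0.077     ]
side 0.5 [ 0.50953674 -0.12975617  0.077     ]
```

```bash
python3 -m creep '0 0 0 0 0 0 0.2;0 0 0 0 0 0 0.2;0 0 0 0 0 0 0.2;0 0 -0.03 0 0 0 0.2;0 0 -0.04 0 0 0 0.2'; python3 -m creep '0 0 -0.04 0 0 0 0.5;0 0 -0.04 0 0 0 0.5;0 0 -0.02 0 0 0 0.5;0 0 0 0 0 0 0.5;0 0 0 0 0 0 0.5'; python3 look.py w5 peg_top ring_seat fixture=.042; python3 plan.py 0.531 0.307 0.215 32 14 arc
```

```text
time: 9.45
tool_pos: [0.6176, -0.2087, 0.1229]
tool_rot: [-0.001, 0.495, 0.869, -0.001]
ft_force: [0.9, -0.3, 1.0]
gripper_width: 0.0512
grip_force: 0.0
time: 9.95
tool_pos: [0.6188, -0.2089, 0.2238]
tool_rot: [0.001, 0.495, 0.869, 0.0]
ft_force: [0.4, -0.0, -0.3]
gripper_width: 0.0643
grip_force: 0.0
peg_top 0.66 [253. 174.] [ 0.6174 -0.2054]
fixture 0.55 [251.  86.] [ 0.5748 -0.138 ]
width 0.0639 F [ 0.1 -0.7  0.4] q7 [-0.03  0.41  0.38  1.41 -0.15  1.35  0.9 ] t 10.15
[0.0287 0.0273 0.0005] [-0.    -0.    -0.002]
[0.0301 0.0254 0.0005] [-0.    -0.    -0.002]
[0.0314 0.0235 0.0005] [-0.    -0.    -0.002]
[0.0326 0.0215 0.0005] [-0.    -0.    -0.002]
[0.0337 0.0194 0.0005] [-0.    -0.    -0.002]
[0.0346 0.0173 0.0005] [-0.    -0.    -0.002]
[0.0355 0.0152 0.0005] [-0.    -0.    -0.002]
[0.0361 0.013  0.0005] [-0.    -0.    -0.002]
[0.0367 0.0108 0.0005] [-0.    -0.    -0.002]
[0.0371 0.0085 0.0005] [-0.    -0.    -0.002]
[0.0374 0.0063 0.0005] [-0.    -0.    -0.002]
[0.0375 0.004  0.0005] [-0.    -0.    -0.002]
[0.0375 0.0018 0.0005] [-0.    -0.    -0.002]
[ 0.0374 -0.0004  0.0005] [-0.    -0.    -0.002]
```

View pics/w5.png

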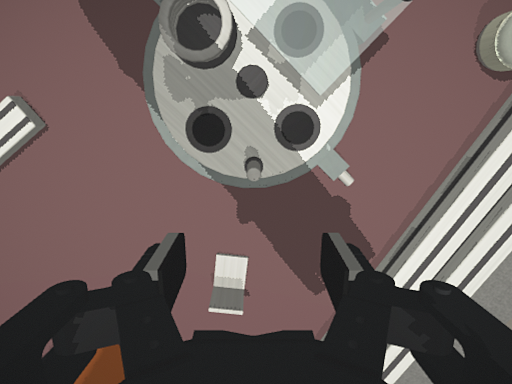

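The wrist view shows the empty ring at (200,22), clear of the guard and beside the pointer. The peg is at (253,174), midway between the open fingers, so the dial is one notch on. Next I fetch the caster.

```bash
python3 plan.py 0.529 0.305 0.215 14 13 arc
```

```text
width 0.0639 F [ 0.1 -0.7  0.4] q7 [-0.03  0.41  0.38  1.41 -0.15  1.35  0.9 ] t 10.15
[0.031  0.0291 0.0005] [-0.    -0.     0.022]
[0.0333 0.0262 0.0005] [-0.    -0.     0.022]
[0.0353 0.023  0.0006] [-0.    -0.     0.022]
[0.037  0.0197 0.0006] [-0.    -0.     0.022]
[0.0384 0.0163 0.0006] [-0.    -0.     0.022]
[0.0395 0.0128 0.0006] [-0.    -0.     0.022]
[0.0403 0.0092 0.0006] [-0.    -0.     0.022]
[0.0407 0.0056 0.0006] [-0.    -0.     0.022]
[0.0409 0.002  0.0006] [-0.    -0.     0.022]
[ 0.0407 -0.0016  0.0006] [-0.    -0.     0.022]
[ 0.0402 -0.0052  0.0006] [-0.    -0.     0.022]
[ 0.0393 -0.0086  0.0006] [-0.    -0.     0.022]
[ 0.0382 -0.012   0.0005] [-0.    -0.     0.022]
```

```bash
python3 -m creep '0.031 0.029 0 0 0 0.022 0.3;0.033 0.026 0 0 0 0.022 0.3;0.035 0.023 0 0 0 0.022 0.3;0.037 0.02 0 0 0 0.022 0.3;0.038 0.016 0 0 0 0.022 0.3'; python3 -m creep '0.04 0.013 0 0 0 0.022 0.3;0.04 0.009 0 0 0 0.022 0.3;0.041 0.006 0 0 0 0.022 0.3;0.041 0.002 0 0 0 0.022 0.3;0.041 -0.002 0 0 0 0.022 0.3'; python3 -m creep '0.04 -0.005 0.001 0 0 0.022 0.3;0.039 -0.009 0.001 0 0 0.022 0.3;0.038 -0.012 0.001 0 0 0.022 0.3;0 0 0 0 0 0 0.3;0 0 0 0 0 0 0.3'; python3 look.py w6 stem_top caster caster=.04; python3 plan.py 0.531 0.307 0.066 14 5
```

```text
time: 10.65
tool_pos: [0.6366, 0.0013, 0.2223]
tool_rot: [-0.0, 0.542, 0.841, -0.0]
ft_force: [0.2, -0.0, 0.4]
gripper_width: 0.0554
grip_force: 0.0
time: 11.15
tool_pos: [0.5859, 0.2004, 0.2224]
tool_rot: [-0.0, 0.587, 0.81, -0.001]
ft_force: [0.4, 0.6, 0.3]
gripper_width: 0.0557
grip_force: 0.0
time: 11.65
tool_pos: [0.527, 0.304, 0.2196]
tool_rot: [-0.0, 0.612, 0.791, -0.001]
ft_force: [0.2, -0.2, -0.3]
gripper_width: 0.0555
grip_force: 0.0
stem_top 0.98 [119. 229.] [0.4247 0.2386]
stem_top 0.83 [258. 183.] [0.5305 0.3084]
stem_top 0.81 [436. 212.] [0.683  0.3216]
caster 0.94 [257. 161.] [0.531  0.3096]
caster 0.94 [118. 115.] [0.371  0.3199]
caster 0.64 [153. 197.] [0.4243 0.2376]
caster 0.94 [257. 161.] [0.5291 0.3149]
caster 0.94 [118. 115.] [0.3833 0.3243]
caster 0.64 [153. 197.] [0.4318 0.2492]
width 0.0555 F [ 0.1  0.5 -0.6] q7 [-0.75  0.3   0.19  1.53 -0.06  1.31 -0.3 ] t 11.85
[0.0009 0.0007 0.0308] [-0.     0.     0.001]
[0.0009 0.0007 0.0308] [-0.     0.     0.001]
[0.0009 0.0007 0.0308] [-0.     0.     0.001]
[0.0009 0.0007 0.0308] [-0.     0.     0.001]
[0.0009 0.0007 0.0308] [-0.     0.     0.001]
```

View pics/w6.png

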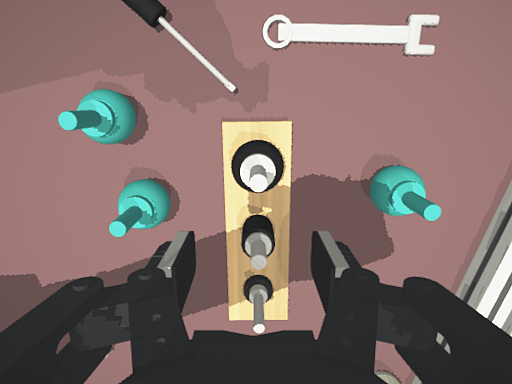

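The picture shows the caster (white collar, black ball) with its stem top at (258,183), and the fingers straddle the rack line clear of its neighbours. Time to descend and grip.

```bash
python3 -m creep '0.0065 0.004 0.03 0 0 0 0.3;0 0 0.03 0 0 0 0.3;0 0 0.03 0 0 0 0.3;0 0 0.03 0 0 0 0.3;0 0 0.03 0 0 0 0.3'; python3 -m creep '0 0 0 0 0 0 0.3;0 0 0 0 0 0 -1;0 0 0 0 0 0 -1;0 0 0 0 0 0 -1;0 0 0 0 0 0 -1';python3 -m creep '0 0 0 0 0 0 -1;0 0 -0.003 0 0 0 -1;0 0 -0.01 0 0 0 -1;0 0 -0.02 0 0 0 -1;0 0 -0.03 0 0 0 -1'; python3 -m creep '0 0 -0.03 0 0 0 -1;0 0 -0.03 0 0 0 -1;0 0 -0.03 0 0 0 -1;0 0 0 0 0 0 -1;0 0 0 0 0 0 -1'
python3 plan.py 0.510 -0.1195 0.225 -29 12 arc; python3 look.py w7 stem_top=.2 caster=.17
```

```text
time: 12.35
tool_pos: [0.5307, 0.3095, 0.0692]
tool_rot: [0.0, 0.614, 0.789, 0.0]
ft_force: [-0.5, 0.1, -0.1]
gripper_width: 0.0558
grip_force: 0.0
time: 12.85
tool_pos: [0.5309, 0.3112, 0.0724]
tool_rot: [0.0, 0.613, 0.79, 0.001]
ft_force: [-2.5, -0.9, 6.9]
gripper_width: 0.0143
grip_force: 58.4
time: 13.35
tool_pos: [0.5291, 0.3101, 0.1333]
tool_rot: [-0.0, 0.613, 0.79, -0.001]
ft_force: [-0.3, 0.2, -2.9]
gripper_width: 0.0144
grip_force: 58.5
time: 13.85
tool_pos: [0.5302, 0.3107, 0.2242]
tool_rot: [0.0, 0.613, 0.79, 0.001]
ft_force: [0.3, 0.3, -1.9]
gripper_width: 0.0147
grip_force: 58.8
width 0.0147 F [ 0.3  0.3 -1.9] q7 [-0.76  0.31  0.19  1.51 -0.06  1.32 -0.31] t 13.85
[-0.0394  0.0022 -0.0001] [ 0.    -0.     0.063]
[-0.0389  0.002  -0.0001] [ 0.    -0.     0.063]
[-0.0384  0.0019 -0.0001] [ 0.    -0.     0.063]
[-0.038   0.0018 -0.0001] [ 0.    -0.     0.063]
[-0.0375  0.0016 -0.0001] [ 0.    -0.     0.063]
[-0.037   0.0015 -0.0001] [ 0.    -0.     0.063]
[-0.0366  0.0014 -0.0001] [ 0.    -0.     0.063]
[-0.0361  0.0013 -0.0001] [ 0.    -0.     0.063]
[-0.0357  0.0011 -0.0001] [ 0.    -0.     0.063]
[-0.0352  0.001  -0.0001] [ 0.    -0.     0.063]
[-0.0347  0.0009 -0.0001] [ 0.    -0.     0.063]
[-0.0343  0.0008 -0.0001] [ 0.    -0.     0.063]
stem_top 0.8 [116. 235.] [0.4565 0.2871]
stem_top 0.65 [425. 216.] [0.6218 0.3415]
stem_top 0.65 [ 64. 131.] [0.4221 0.3384]
caster 0.92 [255. 208.] [0.5316 0.3126]
caster 0.85 [150. 201.] [0.464  0.2999]
caster 0.59 [111. 122.] [0.4332 0.344 ]
```

```bash
python3 -m creep '-0.039 0.002 0 0 0 0.063 -1;-0.039 0.002 0 0 0 0.063 -1;-0.038 0.002 0 0 0 0.063 -1;-0.038 0.002 0 0 0 0.063 -1;-0.038 0.002 0 0 0 0.063 -1'; python3 -m creep '-0.037 0.001 0 0 0 0.063 -1;-0.037 0.001 0 0 0 0.063 -1;-0.036 0.001 0 0 0 0.063 -1;-0.036 0.001 0 0 0 0.063 -1;-0.035 0.001 0 0 0 0.063 -1'; python3 -m creep '-0.034 0.001 0 0 0 0.063 -1;-0.03 0.001 0 0 0 0.063 -1;0 0 0 0 0 0 -1;0 0 0 0 0 0 -1'; python3 plan.py 0.510 -0.1195 0.160 -29 3;  python3 look.py w8 stem_top=.25 caster=.16 ring_seat fixture=.042 peg_top
python3 - <<'E'
from h import *
im=get_image("wrist");print(proj(im,(.51,-.1195,.077)))
for c in("scene","side"):
    im=get_image(c);print(c,[ (round(d["score"],2),np.round(d["uv"]),np.round(atz(im,d["uv"],.077),4)) for d in landmark_of("ring_seat",c)[:2]],proj(im,(.51,-.1195,.077)))
    cv2.imwrite(f"pics/{c}8.png",im["pixels"])
E
```

```text
time: 14.5
tool_pos: [0.5636, 0.1204, 0.2222]
tool_rot: [-0.0, 0.73, 0.683, -0.001]
ft_force: [0.2, -0.3, -1.8]
gripper_width: 0.0143
grip_force: 58.7
time: 15.0
tool_pos: [0.5341, -0.0575, 0.2223]
tool_rot: [-0.0, 0.829, 0.56, -0.001]
ft_force: [0.7, 0.3, -1.8]
gripper_width: 0.0146
grip_force: 58.8
time: 15.4
tool_pos: [0.5111, -0.1157, 0.223]
tool_rot: [-0.0, 0.862, 0.507, -0.0]
ft_force: [0.4, 0.1, -2.4]
gripper_width: 0.0144
grip_force: 58.7
width 0.0144 F [ 0.4  0.1 -2.4] q7 [-0.35  0.11  0.53  1.76 -0.06  1.28 -0.32] t 15.4
[-0.0013  0.0003  0.021 ] [-0. -0. -0.]
[-0.0013  0.0003  0.021 ] [-0. -0. -0.]
[-0.0013  0.0003  0.021 ] [-0. -0. -0.]
stem_top 0.69 [254. 295.] [ 0.507  -0.1239]
caster 0.56 [254. 208.] [ 0.5109 -0.1172]
fixture 0.78 [309. 152.] [ 0.5707 -0.1267]
peg_top 0.94 [395. 207.] [ 0.6164 -0.2063]
[np.float64(253.7188271411104), np.float64(183.31281446201683)]
scene [(0.69, array([184., 214.]), array([ 0.5072, -0.1252,  0.077 ]))] [np.float64(186.64400936305364), np.float64(214.11244053833167)]
side [(0.56, array([299., 240.]), array([ 0.5074, -0.1287,  0.077 ]))] [np.float64(296.9750774276364), np.float64(237.38134475287242)]
```

View pics/w8.png

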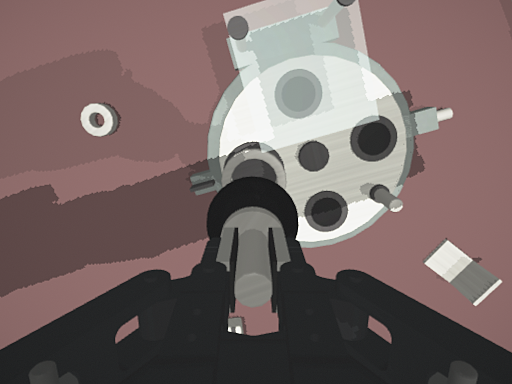

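The wrist view shows the ball hanging over the near half of the ring. The ring's far edge is at about (254,143), its sides at about (222,175) and (287,175), and the hub is at (313,156). I'll compute the centre from these and from the scene and side crops.

Run:
```python
from h import *
im=get_image("wrist")
a,b,c=[atz(im,u,.032) for u in((299,94),(326,211),(374,138))]
d=a-b;m=(a+b)/2;print("holes",m,np.hypot(*d[:2])/2,np.degrees(np.arctan2(d[1],d[0]))-90)
e=c-m;print(np.hypot(*e[:2]),np.degrees(np.arctan2(e[1],e[0])));print("hub",atz(im,(313.5,156),.042),"peg",atz(im,(397,206),.077))
t=[atz(im,u,.077) for u in((254,143),(222,172),(287,170))];print(np.round(t,4))
P=im["pixels"][120:240,180:340];a1=cv2.resize(P,None,fx=2.4,fy=2.4,interpolation=cv2.INTER_CUBIC)
S=cv2.imread("pics/scene8.png")[180:300,130:240];D=cv2.imread("pics/side8.png")[180:300,250:370]
f=lambda x:cv2.resize(x,(390,288),interpolation=cv2.INTER_CUBIC)
cv2.imwrite("pics/c8.png",np.vstack([np.hstack([f(P),f(S)]),np.hstack([f(D),f(D)*0])]))
```

```text
holes [ 0.57454329 -0.13389317  0.032     ] 0.06477966692888595 -13.238206905864274
0.06537426502626485 -12.610131157427087
hub [ 0.57364566 -0.13229945  0.042     ] peg [ 0.61941318 -0.20627327  0.077     ]
[[ 0.5283 -0.0872  0.077 ]
 [ 0.4892 -0.0964  0.077 ]
 [ 0.5431 -0.124   0.077 ]]
```

View pics/c8.png

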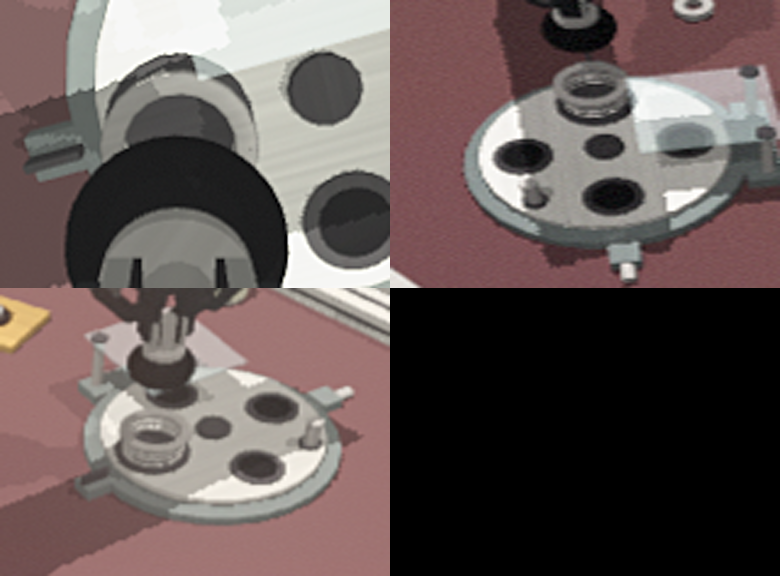

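```bash
python3 -m creep '-0.0032 0.001 0.02 0 0 0 -1;0 0 0.03 0 0 0 -1;0 0 0.025 0 0 0 -1;0 0 0.005 0 0 0 -1;0 0 0 0 0 0 -1'; python3 -m creep '0 0 0.004 0 0 0 -1;0 0 0.004 0 0 0 -1;0 0 0.003 0 0 0 -1;0 0 0 0 0 0 -1;0 0 0 0 0 0 -1'
```

```text
time: 16.5
tool_pos: [0.5106, -0.1187, 0.1431]
tool_rot: [-0.0, 0.861, 0.508, -0.001]
ft_force: [-0.0, -1.2, -2.2]
gripper_width: 0.0143
grip_force: 58.7
time: 17.0
tool_pos: [0.5111, -0.1184, 0.1326]
tool_rot: [0.0, 0.861, 0.508, 0.0]
ft_force: [0.1, 1.4, -0.7]
gripper_width: 0.0143
grip_force: 58.9
```

```bash
python3 -m creep '0 0 0.003 0 0 0 -1;0 0 0.002 0 0 0 -1;0 0 0.002 0 0 0 -1;0 0 0 0 0 0 -1;0 0 0 0 0 0 -1'; python3 -c "
from h import *
D=get_image('side')['pixels'][150:290,230:390];S=get_image('scene')['pixels'][150:290,110:270]
cv2.imwrite('pics/c9.png',cv2.resize(np.hstack([S,D]),None,fx=2.5,fy=2.5,interpolation=cv2.INTER_CUBIC))"
```

```text
time: 17.5
tool_pos: [0.5112, -0.1185, 0.1255]
tool_rot: [0.0, 0.861, 0.508, 0.0]
ft_force: [0.7, 1.7, 5.2]
gripper_width: 0.0143
grip_force: 59.4
```

View pics/c9.png

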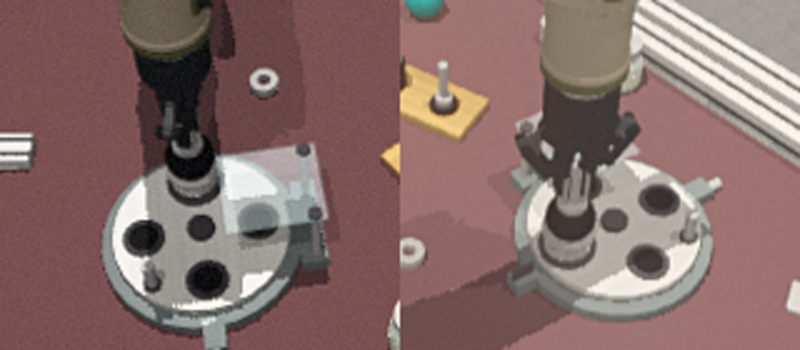

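The ball sits centred in the ring in both views, at about (192,180) in the scene half and (568,240) in the side half. The push so far is about 7 N, so I press on.

```bash
python3 -m creep '0 0 0.004 0 0 0 -1;0 0 0.004 0 0 0 -1;0 0 0.003 0 0 0 -1;0 0 0 0 0 0 -1;0 0 0 0 0 0 -1'; python3 -m creep '0 0 0.003 0 0 0 -1;0 0 0.002 0 0 0 -1;0 0 0.002 0 0 0 -1;0 0 0 0 0 0 -1;0 0 0 0 0 0 -1'
```

```text
time: 18.1
tool_pos: [0.5113, -0.1184, 0.1148]
tool_rot: [0.0, 0.861, 0.508, 0.0]
ft_force: [-0.7, 3.6, 9.1]
gripper_width: 0.0146
grip_force: 60.0
time: 18.6
tool_pos: [0.5122, -0.1181, 0.1105]
tool_rot: [-0.0, 0.861, 0.508, 0.002]
ft_force: [-11.3, 7.4, 38.5]
gripper_width: 0.0143
grip_force: 64.3
```

```bash
python3 -m creep '0 0 -0.0015 0 0 0 -1;0 0 0 0 0 0 -1;0 0 0 0 0 0 -1;0 0 0 0 0 0 -1;0 0 0 0 0 0 -1'; python3 -c "
from h import *
D=get_image('side');S=get_image('scene')
for c,im in(('side',D),('scene',S)):
  for l,z in(('peg_top',.077),('caster',.048),('stem_top',.147),('ring_seat',.057)):
    print(c,l,[(round(d['score'],2),np.round(atz(im,d['uv'],z),3)) for d in landmark_of(l,c)[:1]])
print(get_state()['ft_force'],get_state()['tool_pos'])
S=S['pixels'][150:290,110:270];D=D['pixels'][150:290,230:390]
cv2.imwrite('pics/c10.png',cv2.resize(np.hstack([S,D]),None,fx=2.5,fy=2.5,interpolation=cv2.INTER_CUBIC))"
```

```text
time: 19.1
tool_pos: [0.5118, -0.1181, 0.1108]
tool_rot: [-0.0, 0.861, 0.508, 0.001]
ft_force: [-5.3, 5.8, 24.6]
gripper_width: 0.0144
grip_force: 61.8
side peg_top [(0.65, array([ 0.628, -0.198,  0.077]))]
side caster [(0.81, array([0.4  , 0.194, 0.048]))]
side stem_top [(0.85, array([ 0.501, -0.122,  0.147]))]
side ring_seat [(0.66, array([ 0.511, -0.127,  0.057]))]
scene peg_top [(0.79, array([ 0.616, -0.209,  0.077]))]
scene caster [(0.7, array([0.463, 0.215, 0.048]))]
scene stem_top [(0.87, array([0.721, 0.288, 0.147]))]
scene ring_seat [(0.74, array([0.797, 0.016, 0.057]))]
[-5.49410406  7.30675531 24.89797502] [ 0.51176999 -0.11811357  0.11081178]
```

View pics/c10.png

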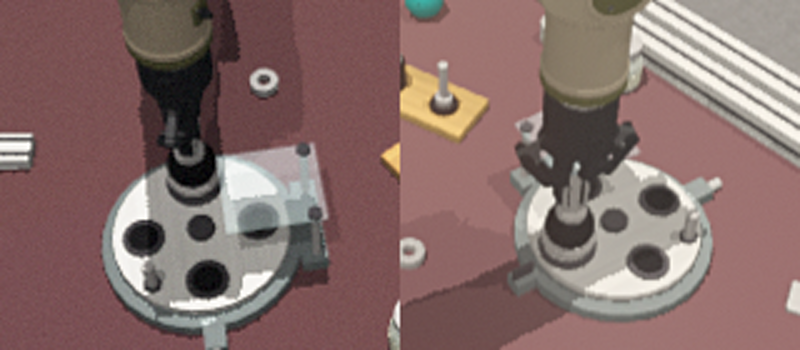

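The ring is now fully down on the dial in both views (about (192,187) and (568,250)). The caster is upright, the dial is still in its notch, and the push is a steady 25 N or so against the stop.

```bash
python3 -c "
from bench import *
print(job_done())"
```

```text
the job is handed in; nothing more can be done
None
```

I turned the dial one notch, set the caster upright in the ring and pressed it to the stop (about 25 N at the wrist), then handed the job in while still holding it; the hand-in gave no verdict back.

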